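# Set the portion stop of the bakery cutting guide

### The arm

A 6-joint arm with a two-finger parallel gripper is mounted at the origin on the work surface. World frame = base frame: x ahead of the robot, y to its left, z up, the work surface at z = 0. Lengths are in m, angles in rad, forces in N, time in s.
With the tool pointing down it reaches from about 0.35 to 0.85 m from the base axis. Payload 8.1 kg.
Tool frame: the origin (TCP) lies on the mounting face of the last link; the fingertips stand 186 mm ahead of it and the grasp point (between the pads) lies 167 mm ahead of it; z points along the fingers, y is the line along which they close (so a half turn about z gives the same grasp; the last joint's range is limited). The gripper opens to 93 mm and grips with 3 to 60 N. Pads are 15 mm wide; open, the fingers measure 128 mm over their backs; the gripper's body (75 mm by 188 mm) begins 65 mm behind the grasp point.
Start: joints at [-1.248, 0.13, 1.488, -0, 1.523, -0.085], TCP at [0.238, -0.551, 0.405] pointing down, gripper open.
Joint ranges: [-2.96, 2.96], [-0.89, 2.26], [0.02, 2.5], [-1.34, 4.48], [0, 2.73], [-2.66, 2.66]. Speed limits (rad/s): [2.39, 2.39, 2.79, 3.14, 3.14, 3.14].

### API

Orientations are given as a rotation vector (axis times angle).
In Python, from plant import * gives the robot as it stands. The module is installed in compiled form; this text tells all that it offers.
- The arm moves only by the tool arm_command, never from a script. Its argument "increments" is a list of rows, each a list of 6 numbers: the shift along the tool's x, y, z in units of 0.2 m (1.0 is 0.2 m), then the turn, a rotation vector about the tool's x, y, z in units of pi rad (1.0 is pi rad). A call has exactly 5 rows; each row is the pose to reach, as a shift and turn from the pose commanded when the call began, along the tool's axes at that moment, turning the shorter way round; what a row does not reach only later rows make up. A row lasts 1/8 s, in which the tool goes at most 62.5 mm and 10.7 degrees, less where a joint would pass 70% of its speed; a pose out of reach is approached as far as the arm can. A call with a number of a shift or a turn outside -1 to 1 is refused whole. A call with a gripper value outside its range is refused whole. "fingers" is the closure, from -1 (fully open) to 1 (shut), set as the call begins (left out, the last holds). The fingers move at their own pace and stop on an object; "force" is the grip in N (left out, the last holds). Time passes only in rows, so rows that repeat a pose let the fingers close, or fill a call up. It gives the time, the measured TCP pose, the force, the opening and the grip force at its end, in the units of the state.
- read_state(): the state, without advancing time (a new reading comes with each control period).
- read_camera(name): name is "scene" or "top" or "wrist"; returns a dict with "image" (384x512x3 uint8, red, green, blue), "fx", "fy", "cx", "cy" (pixels), "T" (4x4, takes a point from camera to world coordinates). Camera axes: x right, y down, z forward; pixel columns grow to the right and rows downward; lengths in m; the calibration is good to about 2 mm. A picture is of the moment at which its call begins. There is no depth.
- close_job(): hands the job in; it is judged then, once.
The state is a dict: "t": time; "q": joint angles; "dq": joint speeds; "joint_torque": joint torques, N m; "tool_pos": TCP position; "orientation": TCP orientation; "force": force on the tool from outside, world axes, zero at the start; "wrist_torque": the same for the moment, N m; "opening": finger opening in m; "gripper_force": force on a finger pad.
Only numpy, scipy, OpenCV 4.12 (cv2) and the standard library are available. Lean on these libraries where they do the work, as an engineer would, in place of code of your own. Each camera call takes 0.05 s, during which the arm holds its last target. There are 200 camera calls.

### The job

Set the portion stop for the next batch: with your fingertips, push the orange stop along its rail to the notch beside the yellow tag, until its spring pin drops fully into that notch, and then let it stand there. Only push it: do not pinch the stop or handle the black knob of its pin, and leave the cookie, the jar and the cup where they are.

Things in the scene. Friction and masses are not known exactly. Their poses are not given: they have to be found in the camera images.
- guide: the cutting guide: a fixed brown wooden board 250 (its x) x 460 (its y) x 15 mm thick, origin at the centre of its underside on the counter. Along its own y runs a straight metal rail at board x = +65 mm, with three V notches at board y = -60, +10 and +60 mm; a black end block 45 mm high stands at each end of the rail (y = +-135 mm). A round tag lies on the board beside each notch
- stop (a joint): travel of the orange stop along the rail, in m, growing towards the board's +y, 0 to 0.18. The notches are at 0.03, 0.10 and 0.15; it starts between the first two. Sliding takes 2 to 3 N; the pin meets a notch's lip 7 mm before its centre and within 4 mm pulls the stop to the centre by itself, so the push drops to nothing; to leave a notch takes 8 N or more. It cannot be lifted off or turned
- stop_top (a point): a point on the top edge of the stop's upright orange fence; beside it is a good place to push. The fence is a plate 12 mm thick (along board y: each face 6 mm from this point), reaching along board x from 62 mm on the -x side to 83 mm on the +x side of this point; its top is 58 mm and its underside 16 mm above the counter (board's top at 15 mm)
- stop_pointer (a point): the point on the board, 108 mm to +x of the board's middle, that the stop's small black pointer shows; at a notch it lies over the centre of that notch's tag
- index_pin (a joint): height of the stop's spring pin, in m: about -0.001 to 0 when dropped into a notch, about 0.004 when riding on the rail between notches
- stop_left: the half of the stop on the board's +y side (its face is pushed to move the stop towards -y); its origin lies on the board's centre line x = 0, at the level of the counter, in the middle plane of the fence
- stop_right: the half of the stop on the board's -y side (its face is pushed to move the stop towards +y); origin as for stop_left
- pin_knob: the black round knob (16 mm across) of the spring pin on the carriage, 95 mm to board +x of stop_top; the carriage is the stop's wider part, 40 mm long along the rail, 58 mm high. The knob rises to 79 mm above the counter; not to be handled; origin at the centre of the pin's tip, 25 mm below the knob
- tag_yellow: the yellow round tag, 20 mm across, 4 mm high, lying beside the notch to be used; fixed; origin at the centre of its underside. Which tag lies at which notch varies
- tag_red: the red tag, same size, beside another notch
- tag_blue: the blue tag, same size, beside another notch
- cookie: a teal cookie with brown icing, 72 mm across, 28 mm high, lying loose on the board's +y end; origin at the centre of its underside; leave alone
- jar: a jar with a white lid, 60 mm across, 85 mm high, on the counter off the board's -y end; origin at its foot; leave alone
- cup: a steel cup, 72 mm across, 85 mm high, on the counter off the board's +y end; origin at its foot; leave alone

How it is judged:
By the outcome, as a careful person would: the job done as asked, in the order asked, and still so for the second after the job is handed in, with the robot touching nothing.
It also fails if it takes over 35 s, if anything falls off the work surface, if the arm or the gripper's body presses on something with over 40 N, if the wrist force passes 120 N, or if a joint passes its speed limit or range.

## Working session

There is one attempt and no reset: what is moved stays moved. The work goes in short steps, Python scripts to look and compute and a tool call to move; the robot and the scene stay as the last step left them, time stands still between calls to the robot, and variables do not carry over. Pictures are saved under pics/ and viewed, at most 10 in all, crops included, and the job is handed in when it is done.

Besides the shell and the picture viewer there is one more tool, called by a JSON object that holds its "api" and its "payload". arm_command: Moves the arm, as the interface text tells. Shifts and turns lie within -1 to 1; 1 stands for 0.2 m of shift or pi rad of turn. Its arguments: {"type":"object","properties":{"increments":{"type":"array","items":{"type":"array","items":{"type":"number","minimum":-1,"maximum":1}}},"fingers":{"type":"number"},"force":{"type":"number"}},"required":["increments"]}

```bash
mkdir -p pics
python3 - <<'E'
from plant import *
import cv2,numpy as np
s=read_state();print({k:np.round(s[k],3) for k in("t","tool_pos","orientation","force","opening")})
for n in("top","scene"):
    c=read_camera(n);cv2.imwrite(f"pics/{n}0.png",c["image"][:,:,::-1]);np.savez(f"{n}0.npz",**c);print(n,c["fx"],c["cx"],c["cy"],np.round(c["T"],3).tolist())
E
```

```text
{'t': np.float64(0.0), 'tool_pos': array([ 0.238, -0.551,  0.404]), 'orientation': array([-3.075, -0.636,  0.   ]), 'force': array([-0.409, -0.785, -0.264]), 'opening': np.float64(0.093)}
top 404.39160643484075 255.82398320402524 189.26850315933686 [[0.012, -0.999, 0.052, 0.503], [-1.0, -0.013, -0.014, 0.043], [0.015, -0.052, -0.999, 1.102], [0.0, 0.0, 0.0, 1.0]]
scene 359.7214111337869 254.74491341782993 187.58138099052553 [[0.844, 0.388, -0.37, 0.86], [0.536, -0.633, 0.559, -0.428], [-0.017, -0.67, -0.742, 0.672], [0.0, 0.0, 0.0, 1.0]]
```

View pics/top0.png

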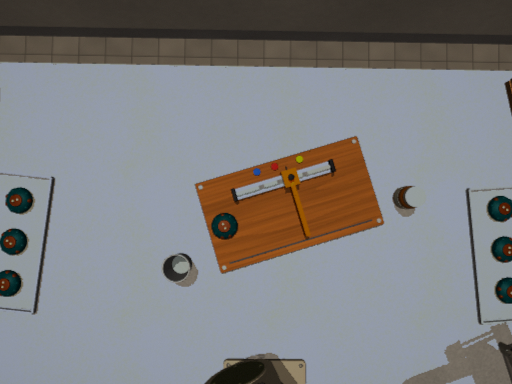

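View pics/scene0.png

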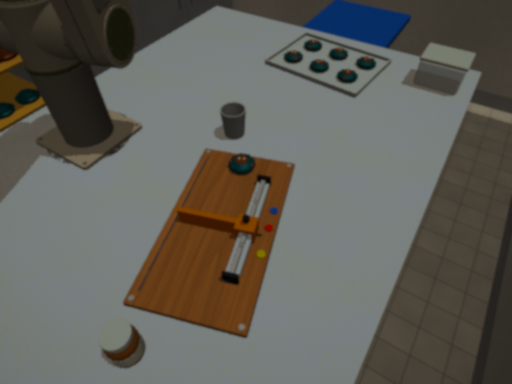

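The top view shows the board, with the cookie at (225,226) on its +y end. The tags are yellow (299,159), red (275,167) and blue (257,172). The fence runs from (291,178) to (308,237). Yellow marks the -y notch, so the push goes towards board -y. Next I'll measure.

```bash
cat > h.py <<'E'
import cv2,numpy as np
def ray(c,uv,z):
    d=c["T"][:3,:3]@np.array([(uv[0]-c["cx"])/c["fx"],(uv[1]-c["cy"])/c["fy"],1]);o=c["T"][:3,3]
    return o+d*(z-o[2])/d[2]
def mask(c,lo,hi): return cv2.inRange(cv2.cvtColor(c["image"],cv2.COLOR_RGB2HSV),lo,hi)
def blobs(m,amin=8):
    n,l,s,ce=cv2.connectedComponentsWithStats(m)
    return sorted([(s[i,4],ce[i],l==i) for i in range(1,n) if s[i,4]>=amin],key=lambda b:-b[0])
E
python3 - <<'E'
from h import *
for n in("top","scene"):
    c=dict(np.load(n+"0.npz"));print(n)
    for k,lo,hi,z in(("yellow",(26,170,120),(34,255,255),.019),("red",(0,200,120),(5,255,255),.019),("blue",(105,170,100),(125,255,255),.019),("orange",(14,215,120),(23,255,255),.058)):
        for a,p,m in blobs(mask(c,lo,hi))[:3]: print(k,a,p.round(1),ray(c,p,z).round(4))
    for a in [(299,159),(275,167),(257,172),(300,210),(291,178)] if n=="top" else [(261,254),(269,228),(205,215)]:
        print(a,cv2.cvtColor(c["image"],cv2.COLOR_RGB2HSV)[a[1],a[0]])
c=dict(np.load("top0.npz"))
# board corner screws, for cross-check
P=[ray(c,u,.015) for u in((196,184),(357,137),(383,223),(221,272))];print(np.round(P,3),[np.linalg.norm(P[i]-P[i-1]).round(3) for i in range(4)])
im=cv2.resize(c["image"][140:250,215:355],None,fx=5.5,fy=5.4,interpolation=cv2.INTER_CUBIC);cv2.imwrite("pics/crop0.png",im[:,:,::-1])
E
```

```text
top
yellow 37 [298.9 158.9] [ 0.6435 -0.0878  0.019 ]
red 39 [274.1 166.1] [ 0.6229 -0.0212  0.019 ]
blue 31 [256.6 171.5] [0.6079 0.0259 0.019 ]
orange 506 [296.  195.5] [ 0.543  -0.0763  0.058 ]
(299, 159) [ 31 255 155]
(275, 167) [  2 227 155]
(257, 172) [109 213 157]
(300, 210) [ 17 255 153]
(291, 178) [ 0  9 28]
scene
yellow 27 [260.6 253.1] [ 0.6444 -0.087   0.019 ]
red 26 [268.5 227. ] [ 0.624  -0.0207  0.019 ]
blue 2058 [353.9  24.4] [0.3984 1.0352 0.019 ]
blue 15 [273.7 209.7] [0.609  0.0276 0.019 ]
orange 334 [225.1 218.5] [ 0.5479 -0.0748  0.058 ]
orange 31 [ 23.  111.5] [-0.1773 -0.0667  0.058 ]
(261, 254) [ 27 255 125]
(269, 228) [  1 253 127]
(205, 215) [ 15 255 121]
[[ 0.572  0.188  0.015]
 [ 0.706 -0.246  0.015]
 [ 0.473 -0.316  0.015]
 [ 0.338  0.117  0.015]] [np.float64(0.244), np.float64(0.455), np.float64(0.243), np.float64(0.454)]
```

View pics/crop0.png

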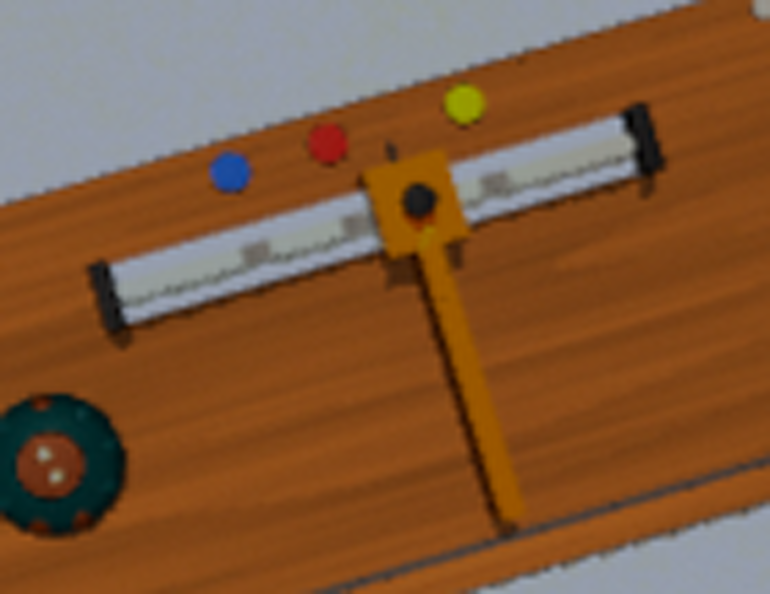

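```bash
cat >> h.py <<'E'
ey=np.array([-.0355,.114,0]);ey/=np.linalg.norm(ey);ex=np.array([ey[1],-ey[0],0])
O=np.array([.644,-.0875,0])-.108*ex+.06*ey
def B(p): p=p-O; return np.array([p@ex,p@ey,p[2]])
def W(b): return O+b[0]*ex+b[1]*ey+np.array([0,0,b[2]])
def rel(s,p,yaw=0):
    from scipy.spatial.transform import Rotation as R
    r=R.from_rotvec(s["orientation"]); G=np.c_[ex,-ey,[0,0,-1]]
    return r.inv().apply(np.array(p)-s["tool_pos"])/.2,(r.inv()*R.from_matrix(G)).as_rotvec()/np.pi
E
python3 - <<'E'
from h import *
from plant import *
c=dict(np.load("top0.npz"))
f=lambda a,b:(215+a/5.5,140+b/5.4)
for n,p,z in(("pointer",f(392,148),.02),("fence a",f(452,300),.058),("mid",f(476,390),.058),("end",f(512,515),.058),("knob",f(420,200),.079)):print(n,B(ray(c,p,z)).round(4))
for a,p,m in blobs(mask(c,(14,215,120),(23,255,255)))[:1]:
    v,u=np.where(m);q=np.array([B(ray(c,x,.058)) for x in zip(u,v)])
    q=q[(q[:,0]<.02)&(q[:,0]>-.08)];print("fence y",q[:,1].mean(),q[:,1].std())
y=q[:,1].mean();s=read_state()
for b in((-.03,y+.05,.29),(-.03,y+.05,.216),(-.03,-.06+.0235,.216)):print(b,W(b).round(4),*[x.round(4) for x in rel(s,W(b))])
E
```

```text
pointer [ 0.0949 -0.0206  0.02  ]
fence a [ 0.0139 -0.0221  0.058 ]
mid [-0.0305 -0.0204  0.058 ]
end [-0.0923 -0.0192  0.058 ]
knob [ 0.0632 -0.019   0.079 ]
fence y -0.020172637209547286 0.0041292890582604385
(-0.03, np.float64(0.029827362790452717), 0.29) [ 0.4855 -0.0428  0.29  ] [ 2.1435 -1.8391  0.5724] [-0.0005 -0.      0.0337]
(-0.03, np.float64(0.029827362790452717), 0.216) [ 0.4855 -0.0428  0.216 ] [ 2.1434 -1.8385  0.9424] [-0.0005 -0.      0.0337]
(-0.03, -0.0365, 0.216) [ 0.5053 -0.1061  0.216 ] [ 2.1084 -1.5087  0.9419] [-0.0005 -0.      0.0337]
```

{"api": "arm_command", "payload": {"increments": [[0.2,-0.18,0,0,0,0.01],[0.4,-0.36,0,0,0,0.02],[0.6,-0.55,0,0,0,0.034],[0.8,-0.73,0,0,0,0.034],[1,-0.91,0,0,0,0.034]], "fingers": 1, "force": 20}}

```text
t: 0.72
tool_pos: [0.3497, -0.3027, 0.4043]
orientation: [-3.106, -0.47, 0.0]
force: [0.6, -0.0, -0.1]
opening: 0.0475
gripper_force: 0.0
```

```bash
cat > st.py <<'E'
from h import *
from plant import *
s=read_state();print(round(s["t"],2),"tcp board",B(s["tool_pos"]).round(4),"F board",np.round([s["force"]@ex,s["force"]@ey,s["force"][2]],2),"op",round(s["opening"],4),"q6",s["q"][5].round(2))
for b in((-.03,.035,.29),(-.03,.035,.216)):print(b,*[x.round(4) for x in rel(s,W(b))])
E
python3 st.py
```

```text
0.72 tcp board [-0.237  -0.1779  0.4043] F board [ 0.51 -0.21 -0.09] op 0.0475 q6 0.45
(-0.03, 0.035, 0.29) [ 1.0336 -1.0657  0.5721] [-0.0001  0.     -0.0004]
(-0.03, 0.035, 0.216) [ 1.0337 -1.0656  0.9421] [-0.0001  0.     -0.0004]
```

{"api": "arm_command", "payload": {"increments": [[0.2,-0.2,0,0,0,0],[0.4,-0.4,0.1,0,0,0],[0.6,-0.6,0.2,0,0,0],[0.8,-0.8,0.35,0,0,0],[1,-1,0.5,0,0,0]]}}

```text
t: 1.35
tool_pos: [0.4803, -0.0547, 0.3054]
orientation: [3.106, 0.471, 0.001]
force: [0.9, -0.8, 0.6]
opening: 0.0012
gripper_force: 0.0
```

{"api": "arm_command", "payload": {"increments": [[0,0,0,0,0,0],[0,0,0,0,0,0],[0,0,0,0,0,0],[0,0,0,0,0,0],[0,0,0,0,0,0]]}}

```text
t: 1.98
tool_pos: [0.4798, -0.0573, 0.3067]
orientation: [3.106, 0.469, 0.001]
force: [0.1, -0.4, 0.5]
opening: 0.0006
gripper_force: 0.0
```

```bash
python3 st.py
python3 - <<'E'
from plant import *
import cv2
cv2.imwrite("pics/w1.png",read_camera("wrist")["image"][:,:,::-1])
E
```

```text
1.98 tcp board [-0.0398  0.0177  0.3067] F board [-0.03 -0.38  0.54] op 0.0006 q6 1.05
(-0.03, 0.035, 0.29) [ 0.0487 -0.0868  0.0836] [ 0.0002 -0.0003 -0.0008]
(-0.03, 0.035, 0.216) [ 0.0484 -0.087   0.4536] [ 0.0002 -0.0003 -0.0008]
```

View pics/w1.png

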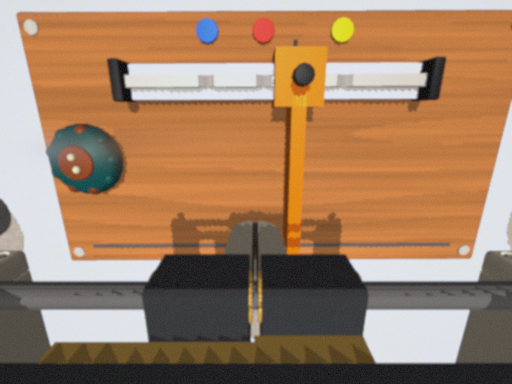

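The wrist view shows the closed fingers at column 256, on the +y side of the fence (column 295). The cookie at (85,158) is well clear. Moving down.

{"api": "arm_command", "payload": {"increments": [[0.05,-0.09,0,0,0,0],[0.05,-0.09,0.1,0,0,0],[0.05,-0.09,0.25,0,0,0],[0.05,-0.09,0.4,0,0,0],[0.05,-0.09,0.45,0,0,0]]}}

```text
t: 2.65
tool_pos: [0.4831, -0.0363, 0.2143]
orientation: [-3.105, -0.47, 0.005]
force: [0.1, 0.3, -0.5]
opening: 0.0005
gripper_force: 0.0
```

{"api": "arm_command", "payload": {"increments": [[0,0,0,0,0,0],[0,0.02,0,0,0,0],[0,0.04,0,0,0,0],[0,0.06,0,0,0,0],[0,0.08,0,0,0,0]]}}

```text
t: 3.28
tool_pos: [0.489, -0.052, 0.2165]
orientation: [3.106, 0.471, 0.001]
force: [-1.1, -0.7, -0.6]
opening: 0.0005
gripper_force: 0.0
```

```bash
python3 st.py
```

```text
3.27 tcp board [-0.0294  0.02    0.2165] F board [-1.3  -0.31 -0.6 ] op 0.0005 q6 1.06
(-0.03, 0.035, 0.29) [-0.0029 -0.075  -0.3676] [ 0.0001 -0.0001 -0.0003]
(-0.03, 0.035, 0.216) [-0.003  -0.0751  0.0024] [ 0.0001 -0.0001 -0.0003]
```

{"api": "arm_command", "payload": {"increments": [[0,0.03,0,0,0,0],[0,0.06,0,0,0,0],[0,0.09,0,0,0,0],[0,0.11,0,0,0,0],[0,0.13,0,0,0,0]]}}

```text
t: 3.9
tool_pos: [0.4965, -0.0763, 0.2161]
orientation: [-3.105, -0.471, 0.001]
force: [-1.1, 4.3, 2.8]
opening: 0.0003
gripper_force: 2.6
```

{"api": "arm_command", "payload": {"increments": [[0,0.015,0,0,0,0],[0,0.03,0,0,0,0],[0,0.045,0,0,0,0],[0,0.06,0,0,0,0],[0,0.075,0,0,0,0]]}}

```text
t: 4.53
tool_pos: [0.501, -0.0909, 0.2161]
orientation: [-3.106, -0.471, -0.0]
force: [-0.0, 3.6, 1.2]
opening: 0.0005
gripper_force: 2.4
```

```bash
python3 st.py
python3 - <<'E'
from plant import *
import cv2,numpy as np
c=read_camera("wrist");np.savez("w2.npz",**c);cv2.imwrite("pics/w2.png",c["image"][:,:,::-1])
E
```

```text
4.53 tcp board [-0.0295 -0.0208  0.2161] F board [1.06 3.44 1.19] op 0.0005 q6 0.99
(-0.03, 0.035, 0.29) [-0.0026 -0.2788 -0.3693] [-0.     -0.     -0.0003]
(-0.03, 0.035, 0.216) [-0.0026 -0.2787  0.0007] [-0.     -0.     -0.0003]
```

View pics/w2.png

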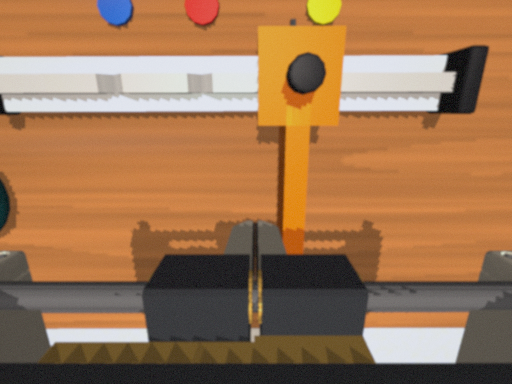

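The stop is sliding at about 3 N. The pointer at (292,22) is about 17 mm short of the yellow tag at (324,8), so I'll go on in small steps.

{"api": "arm_command", "payload": {"increments": [[0,0.01,0,0,0,0],[0,0.02,0,0,0,0],[0,0.03,0,0,0,0],[0,0.04,0,0,0,0],[0,0.045,0,0,0,0]]}}

```text
t: 5.2
tool_pos: [0.5037, -0.0995, 0.2162]
orientation: [3.106, 0.471, 0.0]
force: [1.3, 3.5, 0.3]
opening: 0.0004
gripper_force: 2.0
```

{"api": "arm_command", "payload": {"increments": [[0,0.003,0,0,0,0],[0,0.006,0,0,0,0],[0,0.009,0,0,0,0],[0,0.012,0,0,0,0],[0,0.015,0,0,0,0]]}}

```text
t: 5.82
tool_pos: [0.5046, -0.1024, 0.2162]
orientation: [3.106, 0.471, 0.0]
force: [0.7, 1.6, -1.8]
opening: 0.0007
gripper_force: 0.8
```

```bash
python3 st.py
```

```text
5.83 tcp board [-0.0296 -0.0328  0.2162] F board [ 1.1   1.32 -1.79] op 0.0007 q6 0.97
(-0.03, 0.035, 0.29) [-0.0025 -0.3388 -0.369 ] [ 0.0001  0.     -0.0003]
(-0.03, 0.035, 0.216) [-0.0025 -0.3389  0.001 ] [ 0.0001  0.     -0.0003]
```

{"api": "arm_command", "payload": {"increments": [[0,0.002,0,0,0,0],[0,0.004,0,0,0,0],[0,0.006,0,0,0,0],[0,0.008,0,0,0,0],[0,0.008,0,0,0,0]]}}

```text
t: 6.45
tool_pos: [0.5051, -0.1039, 0.2163]
orientation: [3.106, 0.471, 0.0]
force: [-0.2, -0.6, -0.2]
opening: 0.0008
gripper_force: 0.0
```

```bash
python3 st.py;  python3 - <<'E'
from plant import *
import cv2,numpy as np
c=read_camera("wrist");np.savez("w3.npz",**c);cv2.imwrite("pics/w3.png",c["image"][:,:,::-1])
E
```

```text
6.45 tcp board [-0.0295 -0.0343  0.2163] F board [-0.39 -0.56 -0.18] op 0.0008 q6 0.97
(-0.03, 0.035, 0.29) [-0.0027 -0.3465 -0.3688] [ 0.0001 -0.     -0.0003]
(-0.03, 0.035, 0.216) [-0.0027 -0.3465  0.0012] [ 0.0001 -0.     -0.0003]
```

View pics/w3.png

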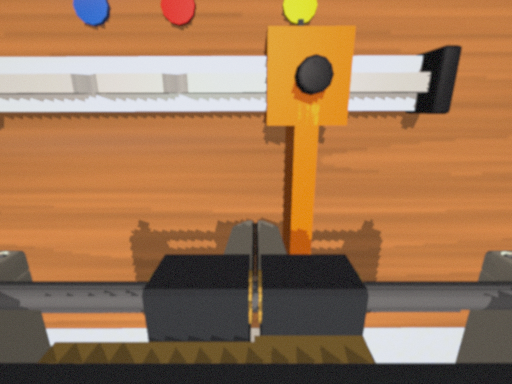

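The push force has dropped to zero, and the fence has moved ahead of the finger. The pointer (301,21) lines up with the yellow tag (300,8), so the pin has dropped in. I'll back away and lift.

{"api": "arm_command", "payload": {"increments": [[0,-0.03,0,0,0,0],[0,-0.08,0,0,0,0],[0,-0.13,0,0,0,0],[0,-0.15,-0.1,0,0,0],[0,-0.15,-0.3,0,0,0]]}}

```text
t: 7.12
tool_pos: [0.4948, -0.0738, 0.2748]
orientation: [-3.104, -0.472, 0.007]
force: [0.9, -0.5, -0.3]
opening: 0.0004
gripper_force: 0.0
```

{"api": "arm_command", "payload": {"increments": [[0,0,-0.2,0,0,0],[-0.2,0,-0.4,0,0,0],[-0.4,0,-0.5,0,0,0],[-0.4,0,-0.5,0,0,0],[-0.4,0,-0.5,0,0,0]]}}

```text
t: 7.75
tool_pos: [0.4198, -0.0984, 0.3759]
orientation: [-3.106, -0.471, -0.001]
force: [0.3, 0.9, -0.4]
opening: 0.0006
gripper_force: 0.0
```

```bash
python3 st.py;  python3 - <<'E'
from plant import *
from h import *
c=read_camera("wrist");cv2.imwrite("pics/w4.png",c["image"][:,:,::-1])
for k,lo,hi,z in(("yellow",(26,170,100),(34,255,255),.019),("knob",(0,0,0),(180,255,45),.079)):
    for a,p,m in blobs(mask(c,lo,hi),15)[:6]: print(k,a,p.round(1),B(ray(c,p,z)).round(4))
E
```

```text
7.75 tcp board [-0.1093 -0.0038  0.3759] F board [ 0.52  0.78 -0.37] op 0.0006 q6 0.92
(-0.03, 0.035, 0.29) [ 0.3963 -0.1942  0.4297] [ 0.     -0.0002 -0.0003]
(-0.03, 0.035, 0.216) [ 0.3961 -0.1942  0.7997] [ 0.     -0.0002 -0.0003]
knob 10173 [254.1 373.6] [-0.3697 -0.0034  0.079 ]
knob 3169 [308.3 272.8] [-0.2138 -0.0676  0.079 ]
knob 3165 [201.2 272.8] [-0.2137  0.0591  0.079 ]
knob 217 [378.6  20.2] [ 0.0486 -0.1163  0.079 ]
knob 165 [211.7 338.1] [-0.31    0.0511  0.079 ]
knob 152 [125.6  24.4] [0.0453 0.1128 0.079 ]
```

View pics/w4.png

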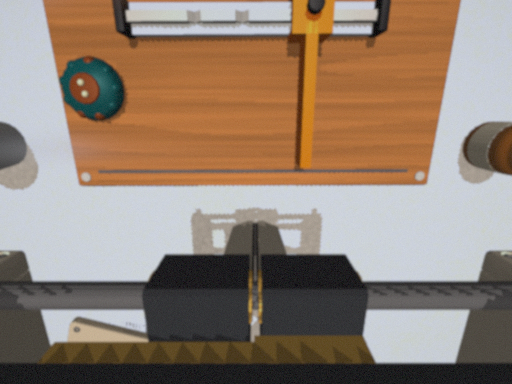

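The robot is clear, and the cookie, cup and jar are where they were. The knob is cut off in this view, so I'll check the stop's position with the top and scene cameras.

Run:
```python
from plant import *
from h import *
for n in("top","scene"):
  c=read_camera(n);o=dict(np.load(n+"0.npz"));cv2.imwrite(f"pics/{n}5.png",c["image"][:,:,::-1])
  for cc in(o,c):
    bl=blobs(mask(cc,(14,215,100),(23,255,255)))
    for a,p,m in bl[:2]:
      v,u=np.where(m);q=np.array([B(ray(cc,x,.058)) for x in zip(u,v)]);q=q[(q[:,0]<.02)&(q[:,0]>-.08)]
      print(n,a,"fence y",q[:,1].mean() if len(q) else None)
c=read_camera("top")
cv2.imwrite("pics/crop5.png",cv2.resize(c["image"][140:250,215:355],None,fx=5.5,fy=5.4,interpolation=cv2.INTER_CUBIC)[:,:,::-1])
```

```text
top 523 fence y -0.019972811109448978
top 12 fence y None
top 482 fence y -0.061710422014640325
top 12 fence y None
scene 561 fence y -0.016962667099137192
scene 230 fence y None
scene 666 fence y -0.0593587709861445
scene 70 fence y None
```

View pics/crop5.png

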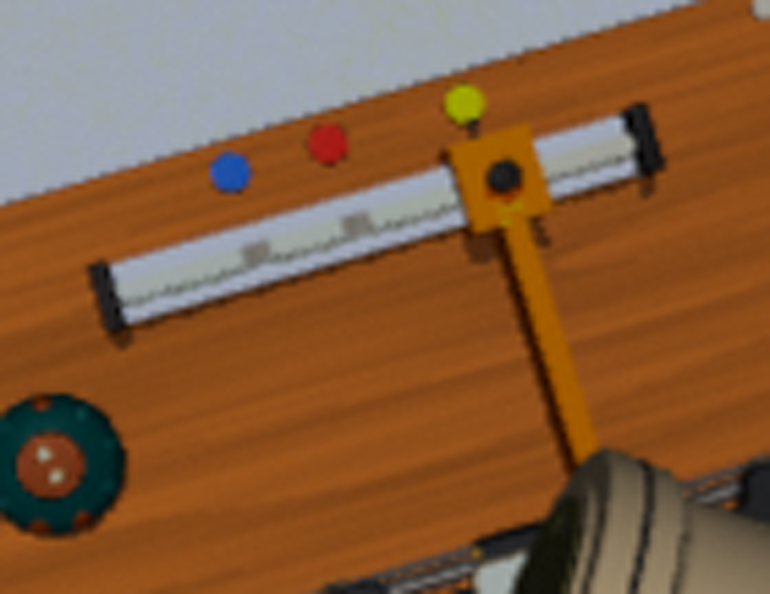

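The top view puts the fence at board y of about -0.061. The pointer at (472,128) points at the yellow tag (465,104) along the fence line. That agrees with the force dropping to zero, so I'm handing it in.

```bash
python3 -c "
from plant import *
print(close_job())"
```

```text
the job is handed in; nothing more can be done
None
```

I pushed the orange stop to the notch beside the yellow tag and handed the job in. The push force fell to zero as the stop ran ahead of the fingertips into the notch, and the cameras then put the fence within about 2 mm of it; the arm is clear, and I left the knob, cookie, jar and cup alone.

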